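Uncap the lens cup and stow the zoom lens

TASK

At the microscope bench, take the red dust cap off the metal lens cup and put it flat, right way up, in the blue tray. Then stand the zoom lens (black, two silver bands, yellow ring at the top) upright in the open cup, glass still upward, lowering it to the bottom rather than dropping it in. Do not knock the lens over on the way.

Things in the scene. Friction and masses are not known exactly. Their poses are not given: they have to be found in the camera images.
- dust_cap: Round red plastic cap, loose, 0.09 kg, 46 mm tall: plug 56 mm wide x 8 deep, flange 88 wide x 8 thick above it, then a black upright knob 28 wide x 30 tall (the grip, z = 16 to 46 mm). Origin: centre of the plug's underside; z up through the knob. At the start it just lies on the lens cup, plug in the mouth with a few mm of play, flange on the rim (origin 32 mm above the table).
- zoom_lens: Black cylinder 50 mm wide, 120 tall, 0.32 kg, standing loose on the table: silver bands 18-28 and 52-62 mm up, yellow ring 100-114 mm up, yellow rim round the glass on top. Origin: centre of its flat underside; z up. Two unwanted lenses (shorter black with grey rim; silver with black grip) stand near it in changing order, 35 mm or more clear of it.
- cup_floor (a point): Centre of the lens cup's inner floor, 10 mm above the table; z up. The cup is a round aluminium pot fixed to the table, 96 mm wide outside on a dark foot disc 110 mm wide, rim 40 mm above the table, with three small thumbscrews on its side. Its round well is 70 mm wide and 30 mm deep, open above once the cap is off.
- cap_tray: Blue square open tray fixed to the table, 160 x 160 mm outside, 20 mm tall, walls and floor 5 mm thick, empty at the start. Origin: centre of its underside, on the table; x and y along its sides, z up.
There are look-alikes about, which are no part of the job. There is more than one size of the dust_cap; the job needs the smallest.

How it is judged:
By the outcome, as a careful person would: the job done as asked, in the order asked, and still so for the second after the job is handed in, with the robot touching nothing.
It also fails if it takes over 64 s, if anything falls off the work surface, if the arm or the gripper's body presses on something with over 40 N, if the wrist force passes 120 N, or if a joint passes its speed limit or range.

ROBOT

A 7-joint arm with a two-finger parallel gripper is mounted at the origin on the work surface. World frame = base frame: x ahead of the robot, y to its left, z up, the work surface at z = 0. Lengths are in m, angles in degrees, forces in N, time in s.
With the tool pointing down it reaches from about 0.425 to 0.875 m from the base axis. Payload 4.7 kg.
Tool frame: the origin (TCP) lies between the finger pads; the fingertips stand 8 mm ahead of it and the grasp point (between the pads) lies 11 mm behind it (env.tip_extent is the distance from the TCP to the fingertips, in m); z points along the fingers, y is the line along which they close (so a half turn about z gives the same grasp; the last joint's range is limited). The gripper opens to 87 mm and grips with 3 to 60 N. Pads are 19 mm wide; open, the fingers measure 117 mm over their backs; the gripper's body (75 mm by 190 mm) begins 51 mm behind the grasp point.
Start: joints at [75.178, 18.392, -4.016, 83.108, 1.295, 78.541, -3.26], TCP at [0.175, -0.626, 0.204] pointing down, gripper open.
Joint ranges: [-163.93, 163.93], [-17.29, 119.83], [-79.2, 71.16], [3.27, 140.29], [-89.18, 269.18], [5.43, 117.66], [-154.24, 154.24]. Speed limits (degrees/s): [147.25, 147.25, 180, 180, 180, 180, 180].

INTERFACE

Orientations are given as [roll, pitch, yaw] about the fixed x, y, z axes, in that order (R = Rz(yaw) Ry(pitch) Rx(roll)).
In Python, from cell import sensors, vision, workorder, env gives the robot as it stands.
- The arm moves only by the tool drive_tool, never from a script. Its argument "moves" is a list of rows, each an object of numbers: "x", "y", "z": the shift along the tool's x, y, z in mm; "rx", "ry", "rz": the turn, a rotation vector about the tool's x, y, z in rad; "fingers": the closure, from -1 (fully open) to 1 (shut). In form: [{"x": .., "y": .., "z": .., "rx": .., "ry": .., "rz": .., "fingers": ..}, ...]. A call has 1 to 20 rows; each row is the pose to reach, as a shift and turn from the pose commanded when the call began, along the tool's axes at that moment; what a row does not reach only later rows make up. A row lasts 1/8 s, in which the tool goes at most 62.5 mm and 10.7 degrees, less where a joint would pass 70% of its speed; a pose out of reach is approached as far as the arm can. A call with a gripper value outside its range is refused whole. The fingers move at their own pace and stop on an object; "force" is the grip in N (left out, the last holds). Time passes only in rows, so rows that repeat a pose let the fingers close. It gives the time, the measured TCP pose, the force, the opening and the grip force at its end, in the units of the state.
- sensors.get_obs(): the state, without advancing time (a new reading comes with each control period).
- vision.read_camera(name): name is "side" or "top" or "wrist"; returns a dict with "image" (480x640x3 uint8, red, green, blue), "fx", "fy", "cx", "cy" (pixels), "R" (3x3) and "t" (3): a world point X has camera coordinates R X + t. Camera axes: x right, y down, z forward; pixel columns grow to the right and rows downward; lengths in m; the calibration is good to about 2 mm. A picture is of the moment at which its call begins. There is no depth.
- workorder.sign_off(): hands the job in; it is judged then, once.
The state is a dict: "time_s": time; "qpos": joint angles; "joint_velocities": joint speeds; "effort": joint torques, N m; "tool_pos": TCP position; "tool_rot": TCP orientation; "force": force on the tool from outside, world axes, zero at the start; "wrist_torque": the same for the moment, N m; "grip_width": finger opening in m; "grasp_force": force on a finger pad.
Only numpy, scipy, OpenCV 4.12 (cv2) and the standard library are available. Lean on these libraries where they do the work, as an engineer would, in place of code of your own. Each camera call takes 0.05 s, during which the arm holds its last target. There are 200 camera calls.

## Working session

There is one attempt and no reset: what is moved stays moved. The work goes in short steps, Python scripts to look and compute and a tool call to move; the robot and the scene stay as the last step left them, time stands still between calls to the robot, and variables do not carry over. Pictures are saved under pics/ and viewed, at most 10 in all, crops included, and the job is handed in when it is done.

Besides the shell and the picture viewer there is one more tool, called after "Request:" by a JSON object that holds its "name" and its "arguments". drive_tool: Moves the arm, as the interface text tells. Its arguments: {"type":"object","properties":{"moves":{"type":"array"},"force":{"type":"number"}},"required":["moves"]}

```bash
mkdir -p pics; ls
python3 - <<'E'
from cell import sensors, vision, env
import cv2,numpy as np
o=sensors.get_obs();print({k:np.round(o[k],3) for k in('time_s','tool_pos','tool_rot','grip_width','force')},env.tip_extent)
a=[]
for n in('top','side'):
    c=vision.read_camera(n);cv2.imwrite(f'pics/{n}0.png',c['image'][:,:,::-1]);print(n,c['fx'],c['cx'],c['cy'],np.round(c['R'],3).tolist(),np.round(c['t'],3))
E
```

```text
pics
{'time_s': np.float64(0.0), 'tool_pos': array([ 0.175, -0.625,  0.203]), 'tool_rot': array([-1.79894e+02,  8.00000e-03,  1.56280e+01]), 'grip_width': np.float64(0.086), 'force': array([ 0.734, -0.022, -0.217])} 0.008
top 499.6166906741168 318.0768334603603 234.44905188373636 [[0.025, -0.999, 0.02], [-0.992, -0.027, -0.122], [0.123, -0.017, -0.992]] [-0.05   0.505  1.056]
side 459.132121493095 323.8643574471111 244.6247585866038 [[0.978, -0.208, 0.002], [-0.119, -0.569, -0.814], [0.17, 0.796, -0.581]] [-0.485  0.09   0.948]
```

View pics/top0.png

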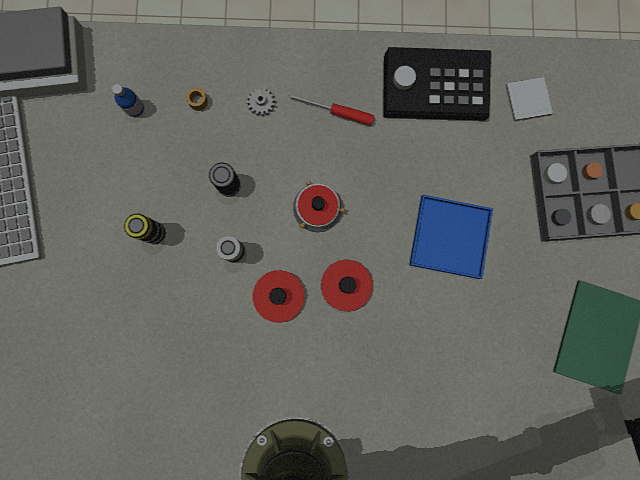

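View pics/side0.png

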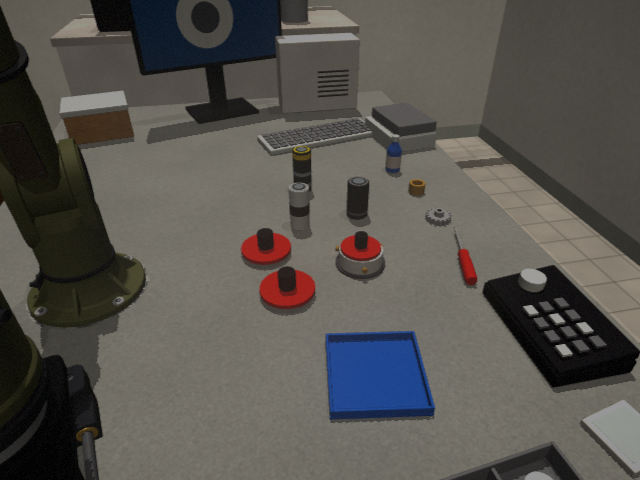

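```bash
cat > h.py <<'E'
import cv2,numpy as np
from cell import sensors, vision
def P(c): 
    K=np.array([[c['fx'],0,c['cx']],[0,c['fy'],c['cy']],[0,0,1]]);return K@np.c_[c['R'],c['t']]
def tri(c1,p1,c2,p2):
    X=cv2.triangulatePoints(P(c1),P(c2),np.float64(p1).reshape(2,1),np.float64(p2).reshape(2,1));return (X[:3]/X[3]).ravel()
def ray(c,p,z):
    R=np.array(c['R']);C=-R.T@np.array(c['t']);d=R.T@np.array([(p[0]-c['cx'])/c['fx'],(p[1]-c['cy'])/c['fy'],1]);return C+d*(z-C[2])/d[2]
def proj(c,X):
    q=P(c)@np.r_[X,1];return q[:2]/q[2]
def mask(im,col):
    h=cv2.cvtColor(im,cv2.COLOR_RGB2HSV);H,S,V=h[...,0],h[...,1].astype(int),h[...,2]
    m={'red':((H<8)|(H>172))&(S>150)&(V>70),'yel':(H>20)&(H<36)&(S>110)&(V>60),'blue':(H>105)&(H<125)&(S>150)&(V>50)}[col]
    return m.astype(np.uint8)
def blobs(im,col,amin=30):
    cs,_=cv2.findContours(mask(im,col),cv2.RETR_EXTERNAL,cv2.CHAIN_APPROX_NONE)
    return [c for c in cs if cv2.contourArea(c)>amin]
def near(bs,p): return min(bs,key=lambda b:np.hypot(*(b.reshape(-1,2).mean(0)-p)))
E
python3 - <<'E'
from h import *
t=vision.read_camera('top');s=vision.read_camera('side')
for pt,ps in(((319,205),(361,247)),((278,296),(266,248)),((347,285),(287,288))):
    a=cv2.fitEllipse(cv2.convexHull(near(blobs(t['image'],'red'),pt)));b=cv2.fitEllipse(cv2.convexHull(near(blobs(s['image'],'red'),ps)))
    print('cap',np.round(a[0],1),np.round(a[1],1),np.round(b[0],1),np.round(tri(t,a[0],s,b[0]),4), 'at z48',np.round(ray(t,a[0],.048),4),np.round(ray(s,b[0],.048),4))
for n,c,p in(('t',t,(138,227)),('s',s,(302,150))):
    for b in blobs(c['image'],'yel',5):print(n,cv2.boundingRect(b),cv2.contourArea(b))
for n,c,p in(('t',t,(452,237)),('s',s,(378,373))):
    b=near(blobs(c['image'],'blue',800),p);q=cv2.approxPolyDP(cv2.convexHull(b),8,True).reshape(-1,2);print(n,q.tolist(),np.round([ray(c,x,.02)[:2] for x in q],4).tolist(),np.round(np.mean([ray(c,x,.02)[:2] for x in q],0),4))
im=t['image'][:,:,::-1]
cv2.imwrite('pics/c1.png',np.hstack([cv2.resize(im[190:260,110:190],(400,350),interpolation=2),cv2.resize(im[170:320,240:390],(350,350),interpolation=2)]))
E
```

```text
cap [317.5 204.7] [39.3 39.5] [360.3 247.2] [ 0.5691 -0.0339  0.0442] at z48 [ 0.5686 -0.0338  0.048 ] [ 0.5671 -0.039   0.048 ]
cap [278.1 295.9] [51.  51.7] [265.6 248. ] [0.3708 0.0462 0.0147] at z48 [0.3713 0.0443 0.048 ] [ 3.678e-01 -1.000e-04  4.800e-02]
cap [346.3 285. ] [50.5 51.4] [286.9 288.6] [ 0.3981 -0.1017  0.0144] at z48 [ 0.3977 -0.0992  0.048 ] [ 0.3935 -0.1403  0.048 ]
t (125, 214, 23, 23) 371.0
s (293, 154, 18, 6) 56.0
s (293, 146, 17, 8) 82.5
t [[421, 196], [492, 209], [480, 278], [410, 264]] [[0.6002, -0.2645], [0.5753, -0.4235], [0.4211, -0.3942], [0.4478, -0.2402]] [ 0.5111 -0.3306]
s [[413, 331], [433, 414], [331, 418], [326, 334]] [[0.6019, -0.2692], [0.57, -0.4353], [0.4192, -0.4103], [0.4475, -0.2441]] [ 0.5096 -0.3397]
```

View pics/c1.png

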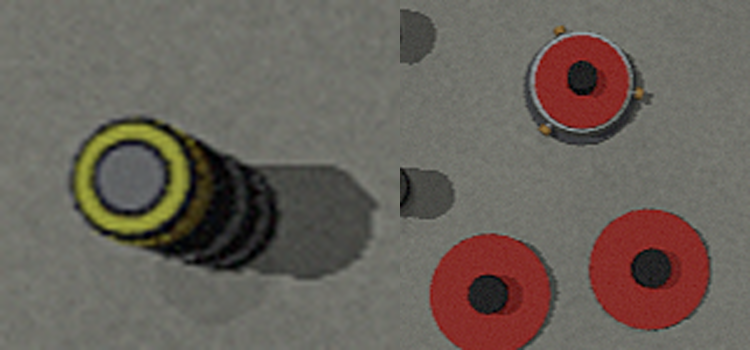

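The crop and pictures confirm the targets:
- **Lens:** black with a yellow rim at top (136,226). The other two stand at (224,176), black with a grey rim, and (230,248), silver.
- **Cap:** of the red ones, (318,205) lies on the cup and measures about 85 mm. Those at (278,296) and (346,285) measure about 111 mm, so (318,205) is the smallest.
- **Tray:** centred at top (451,237).

```bash
cat >> h.py <<'E'
from scipy.spatial.transform import Rotation as Ro
def togo(p):
    o=sensors.get_obs();R=Ro.from_euler('xyz',o['tool_rot'],degrees=True)
    return np.round(R.inv().apply(np.array(p)-o['tool_pos'])*1000,1)
E
python3 - <<'E'
from h import *
t=vision.read_camera('top');s=vision.read_camera('side')
print('lens',np.round(tri(t,(136.4,225.6),s,(301.7,149.5)),4),np.round(ray(t,(136.4,225.6),.12),4))
print(togo([.566,-.036,.2]))
E
```

```text
lens [0.5034 0.326  0.1202] [0.5029 0.3261 0.12  ]
[ 535.4 -462.7    3.6]
```

Request:
{"name": "drive_tool", "arguments": {"moves": [{"x":40,"y":-35,"z":0},{"x":85,"y":-74,"z":0},{"x":130,"y":-112,"z":0},{"x":175,"y":-151,"z":0},{"x":220,"y":-190,"z":0},{"x":265,"y":-229,"z":0},{"x":310,"y":-268,"z":0},{"x":355,"y":-307,"z":0},{"x":400,"y":-346,"z":0},{"x":445,"y":-385,"z":0},{"x":490,"y":-424,"z":0},{"x":515,"y":-445,"z":0},{"x":530,"y":-458,"z":0},{"x":535,"y":-463,"z":0},{"x":535,"y":-463,"z":0},{"x":535,"y":-463,"z":0}]}}

```text
invalid input at $.moves[0]: expected keys x, y, z, rx, ry, rz, fingers
```

Run:
```python
from h import *
c=vision.read_camera('wrist');cv2.imwrite('pics/w1.png',c['image'][:,:,::-1])
o=sensors.get_obs();print(o['time_s'],o['tool_pos'],o['tool_rot'],np.round(o['qpos'],1))
print('cam at',-np.array(c['R']).T@c['t'],np.round(c['R'],2).tolist(),c['fx'], proj(c,[.5686,-.0345,.048]))
for b in blobs(c['image'],'red',300):
    e=cv2.fitEllipse(cv2.convexHull(b));print(np.round(e[0],1),np.round(e[1],1),np.round(ray(c,e[0],.048),4))
```

```text
0.35 [ 0.1750612  -0.62586714  0.20351188] [-1.79977843e+02  4.08629198e-03  1.56319567e+01] [75.2 18.4 -4.  83.1  1.3 78.5 -3.3]
cam at [ 0.25508698 -0.60269367  0.38368983] [[0.27, -0.96, -0.0], [-0.92, -0.26, 0.3], [-0.29, -0.08, -0.95]] 379.8833895410464 [-641.3416245  -869.96092836]
```

View pics/w1.png

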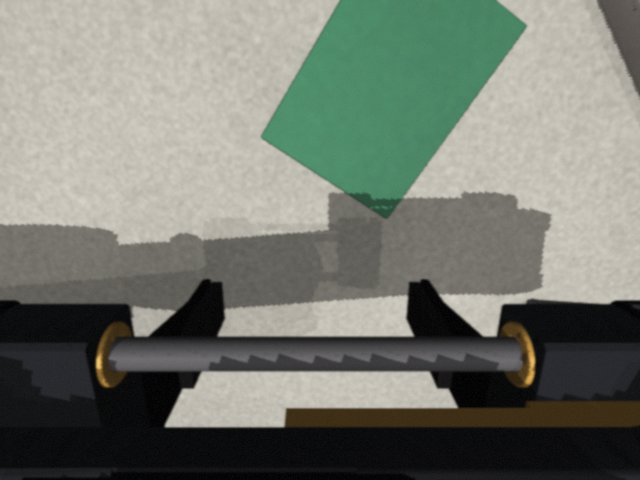

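The wrist view shows no target yet. It has the fingers at the bottom (rows 280-400) and looks ahead along tool +x, so I'll stop 50 mm short of the cap to see it.

Request:
{"name": "drive_tool", "arguments": {"moves": [{"x":40,"y":-38,"z":0,"rx":0,"ry":0,"rz":0,"fingers":-1},{"x":80,"y":-76,"z":0,"rx":0,"ry":0,"rz":0,"fingers":-1},{"x":120,"y":-114,"z":0,"rx":0,"ry":0,"rz":0,"fingers":-1},{"x":160,"y":-152,"z":0,"rx":0,"ry":0,"rz":0,"fingers":-1},{"x":200,"y":-190,"z":0,"rx":0,"ry":0,"rz":0,"fingers":-1},{"x":240,"y":-228,"z":0,"rx":0,"ry":0,"rz":0,"fingers":-1},{"x":280,"y":-266,"z":0,"rx":0,"ry":0,"rz":0,"fingers":-1},{"x":320,"y":-304,"z":0,"rx":0,"ry":0,"rz":0,"fingers":-1},{"x":360,"y":-342,"z":0,"rx":0,"ry":0,"rz":0,"fingers":-1},{"x":400,"y":-380,"z":0,"rx":0,"ry":0,"rz":0,"fingers":-1},{"x":440,"y":-420,"z":0,"rx":0,"ry":0,"rz":0,"fingers":-1},{"x":470,"y":-450,"z":0,"rx":0,"ry":0,"rz":0,"fingers":-1},{"x":485,"y":-463,"z":0,"rx":0,"ry":0,"rz":0,"fingers":-1},{"x":485,"y":-463,"z":0,"rx":0,"ry":0,"rz":0,"fingers":-1},{"x":485,"y":-463,"z":0,"rx":0,"ry":0,"rz":0,"fingers":-1}], "force": 20}}

```text
time_s: 2.22
tool_pos: [0.5169, -0.0508, 0.2036]
tool_rot: [180.0, 0.0, 15.5]
force: [0.1, 0.2, 0.1]
grip_width: 0.087
grasp_force: 0.0
```

```bash
cat > w.py <<'E'
from h import *
import sys
c=vision.read_camera('wrist');cv2.imwrite(f'pics/{sys.argv[1]}.png',c['image'][:,:,::-1])
o=sensors.get_obs();print(o['time_s'],np.round(o['tool_pos'],4),np.round(o['tool_rot'],2),np.round(o['qpos'],1))
for col,z in(('red',.048),('yel',.12)):
  for b in blobs(c['image'],col,300):
    e=cv2.fitEllipse(cv2.convexHull(b));print(col,np.round(e[0],1),np.round(e[1],1),np.round(ray(c,e[0],z),4))
E
python3 w.py w2
```

```text
2.275 [ 0.5169 -0.0511  0.2036] [1.7996e+02 4.0000e-02 1.5510e+01] [ 38.9   4.6 -37.8 100.4   3.   76.  -74. ]
red [331.3 317.1] [ 94.1 101.9] [ 0.4174 -0.0945  0.048 ]
red [193.  304.5] [ 90.6 105.6] [0.3944 0.0404 0.048 ]
red [313.3 148.6] [ 98.3 100.9] [ 0.5705 -0.0336  0.048 ]
```

View pics/w2.png

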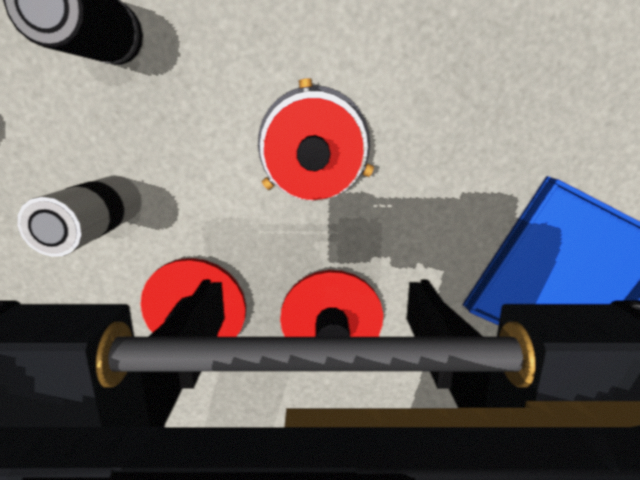

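Wrist view: the small cap is at (313,149) and gives (0.5705, -0.0336), which agrees with top. The larger caps are at (331,317) and (193,305).

Request:
{"name": "drive_tool", "arguments": {"moves": [{"x":28,"y":-1,"z":20,"rx":0,"ry":0,"rz":0,"fingers":-1},{"x":55,"y":-2.4,"z":50,"rx":0,"ry":0,"rz":0,"fingers":-1},{"x":55,"y":-2.4,"z":80,"rx":0,"ry":0,"rz":0,"fingers":-1},{"x":55,"y":-2.4,"z":105,"rx":0,"ry":0,"rz":0,"fingers":-1},{"x":55,"y":-2.4,"z":125,"rx":0,"ry":0,"rz":0,"fingers":-1},{"x":55,"y":-2.4,"z":138,"rx":0,"ry":0,"rz":0,"fingers":-1},{"x":55,"y":-2.4,"z":144,"rx":0,"ry":0,"rz":0,"fingers":-1},{"x":55,"y":-2.4,"z":144,"rx":0,"ry":0,"rz":0,"fingers":-1},{"x":55,"y":-2.4,"z":144,"rx":0,"ry":0,"rz":0,"fingers":1},{"x":55,"y":-2.4,"z":144,"rx":0,"ry":0,"rz":0,"fingers":1},{"x":55,"y":-2.4,"z":144,"rx":0,"ry":0,"rz":0,"fingers":1},{"x":55,"y":-2.4,"z":144,"rx":0,"ry":0,"rz":0,"fingers":1},{"x":55,"y":-2.4,"z":144,"rx":0,"ry":0,"rz":0,"fingers":1},{"x":55,"y":-2.4,"z":144,"rx":0,"ry":0,"rz":0,"fingers":1}], "force": 20}}

```text
time_s: 4.03
tool_pos: [0.5697, -0.0323, 0.0597]
tool_rot: [180.0, 0.0, 15.6]
force: [-0.8, -1.1, 0.6]
grip_width: 0.0349
grasp_force: 0.0
```

Request:
{"name": "drive_tool", "arguments": {"moves": [{"x":0,"y":0,"z":0,"rx":0,"ry":0,"rz":0,"fingers":1},{"x":0,"y":0,"z":0,"rx":0,"ry":0,"rz":0,"fingers":1},{"x":0,"y":0,"z":0,"rx":0,"ry":0,"rz":0,"fingers":1},{"x":0,"y":0,"z":0,"rx":0,"ry":0,"rz":0,"fingers":1},{"x":0,"y":0,"z":-5,"rx":0,"ry":0,"rz":0,"fingers":1},{"x":0,"y":0,"z":-12,"rx":0,"ry":0,"rz":0,"fingers":1},{"x":0,"y":0,"z":-25,"rx":0,"ry":0,"rz":0,"fingers":1},{"x":0,"y":0,"z":-45,"rx":0,"ry":0,"rz":0,"fingers":1},{"x":0,"y":0,"z":-65,"rx":0,"ry":0,"rz":0,"fingers":1},{"x":0,"y":0,"z":-75,"rx":0,"ry":0,"rz":0,"fingers":1},{"x":0,"y":0,"z":-75,"rx":0,"ry":0,"rz":0,"fingers":1}]}}

```text
time_s: 5.4
tool_pos: [0.5704, -0.0324, 0.1359]
tool_rot: [179.9, -0.1, 15.6]
force: [-0.3, -0.6, -0.4]
grip_width: 0.0008
grasp_force: 0.0
```

Run:
```python
from h import *
t=vision.read_camera('top');w=vision.read_camera('wrist');s=vision.read_camera('side');cv2.imwrite('pics/s2.png',s['image'][:,:,::-1])
o=sensors.get_obs();print(o['time_s'],o['tool_pos'],o['grasp_force'])
b=near(blobs(w['image'],'blue',500),(500,250));
print(togo([.511,-.332,.135]))
```

```text
5.55 [ 0.56914157 -0.03235586  0.13397776] 0.0
[-136.7  272.9   -1. ]
```

View pics/s2.png

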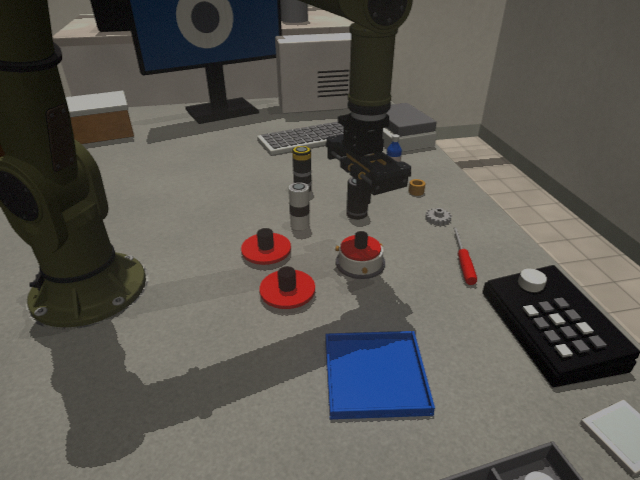

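Side view: the gripper is closed and empty at (370,185), and the cap is still on the cup at (361,247). I'll check the geometry to see why it missed.

Run:
```python
from h import *
t=vision.read_camera('top');w=vision.read_camera('wrist');s=vision.read_camera('side')
o=sensors.get_obs();p=o['tool_pos']
for c in(t,s,w):print(proj(c,p),proj(c,p-[0,0,.008]),proj(c,p+[0,0,.062]))
print('knob top proj side',proj(s,[.5695,-.034,.078]),'flange',proj(s,[.5695,-.034,.048]))
a,b,d=[cv2.fitEllipse(cv2.convexHull(near(blobs(c['image'],'red'),q))) for c,q in((t,(319,205)),(s,(361,247)),(w,proj(w,[.5695,-.034,.045])))]
print(a,b,d,tri(t,a[0],s,b[0]),tri(w,d[0],s,b[0]),tri(t,a[0],w,d[0]))
i=[cv2.resize(s['image'][120:290,270:450],(400,378),interpolation=2),cv2.resize(w['image'],(400,378))]
cv2.imwrite('pics/c3.png',np.hstack(i)[:,:,::-1])
```

```text
[317.5851947  196.55658693] [317.50831542 197.3456374 ] [318.22540738 189.98576356]
[362.46456389 211.21214348] [362.26827052 214.53579612] [364.05423184 184.29577872]
[316.56073927 284.16785603] [316.51162573 277.87041197] [317.12579381 356.62036685]
knob top proj side [361.46901907 234.22657374] flange [360.7831853  245.73066166]
((278.2137756347656, 295.8493957519531), (51.14127731323242, 51.74345016479492), 16.286699295043945) ((360.3956298828125, 247.18154907226562), (25.821521759033203, 39.917274475097656), 93.27702331542969) ((318.0085754394531, 232.29815673828125), (111.99256896972656, 116.54081726074219), 85.48761749267578) [0.4674024  0.01551659 0.036914  ] [ 0.56942388 -0.0332933   0.04350126] [ 0.39027895  0.01830559 -0.46474672]
```

View pics/c3.png

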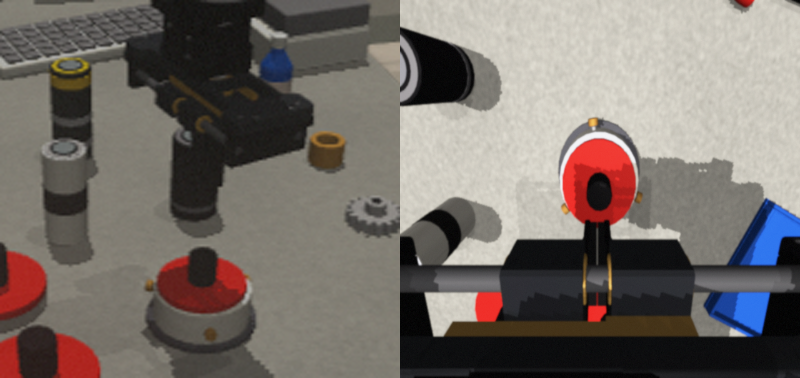

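The crop shows the cap undisturbed at side (361,247), with the knob top at (361,233), which matches the expected (361,234). I'll retry step by step with a firmer grip, checking before I lift.

Request:
{"name": "drive_tool", "arguments": {"moves": [{"x":0,"y":1,"z":0,"rx":0,"ry":0,"rz":0,"fingers":-0.4},{"x":0,"y":1,"z":0,"rx":0,"ry":0,"rz":0,"fingers":-0.4},{"x":0,"y":1,"z":0,"rx":0,"ry":0,"rz":0,"fingers":-0.4},{"x":0,"y":1,"z":0,"rx":0,"ry":0,"rz":0,"fingers":-0.4},{"x":0,"y":1,"z":0,"rx":0,"ry":0,"rz":0,"fingers":-0.4},{"x":0,"y":1,"z":0,"rx":0,"ry":0,"rz":0,"fingers":-0.4},{"x":0,"y":1,"z":0,"rx":0,"ry":0,"rz":0,"fingers":-0.4},{"x":0,"y":1,"z":20,"rx":0,"ry":0,"rz":0,"fingers":-0.4},{"x":0,"y":1,"z":45,"rx":0,"ry":0,"rz":0,"fingers":-0.4},{"x":0,"y":1,"z":65,"rx":0,"ry":0,"rz":0,"fingers":-0.4},{"x":0,"y":1,"z":75,"rx":0,"ry":0,"rz":0,"fingers":-0.4},{"x":0,"y":1,"z":77,"rx":0,"ry":0,"rz":0,"fingers":-0.4},{"x":0,"y":1,"z":77,"rx":0,"ry":0,"rz":0,"fingers":-0.4}], "force": 35}}

```text
time_s: 7.32
tool_pos: [0.5705, -0.0332, 0.0582]
tool_rot: [180.0, -0.0, 15.6]
force: [-0.3, -0.5, -0.8]
grip_width: 0.0613
grasp_force: 0.0
```

Request:
{"name": "drive_tool", "arguments": {"moves": [{"x":0,"y":0,"z":0,"rx":0,"ry":0,"rz":0,"fingers":1},{"x":0,"y":0,"z":0,"rx":0,"ry":0,"rz":0,"fingers":1},{"x":0,"y":0,"z":0,"rx":0,"ry":0,"rz":0,"fingers":1},{"x":0,"y":0,"z":0,"rx":0,"ry":0,"rz":0,"fingers":1},{"x":0,"y":0,"z":0,"rx":0,"ry":0,"rz":0,"fingers":1},{"x":0,"y":0,"z":0,"rx":0,"ry":0,"rz":0,"fingers":1}]}}

```text
time_s: 8.07
tool_pos: [0.5701, -0.0333, 0.0578]
tool_rot: [180.0, -0.0, 15.6]
force: [-0.5, -0.7, 1.7]
grip_width: 0.0242
grasp_force: 35.0
```

Run:
```python
from h import *
s=vision.read_camera('side');w=vision.read_camera('wrist')
o=sensors.get_obs();p=o['tool_pos'];print(p,o['grip_width'],o['grasp_force'],o['force'],proj(s,p),proj(w,p-[0,0,.008]))
i=[cv2.resize(s['image'][150:290,290:430],(400,400),interpolation=2),cv2.resize(w['image'][160:400,200:440],(400,400))]
cv2.imwrite('pics/c4.png',np.hstack(i)[:,:,::-1])
```

```text
[ 0.57007348 -0.03339435  0.05783425] 0.024022444138922693 35.00021517276764 [-0.4790127  -1.12622871  0.4364142 ] [361.18643275 241.81341425] [316.59388053 278.09186874]
```

View pics/c4.png

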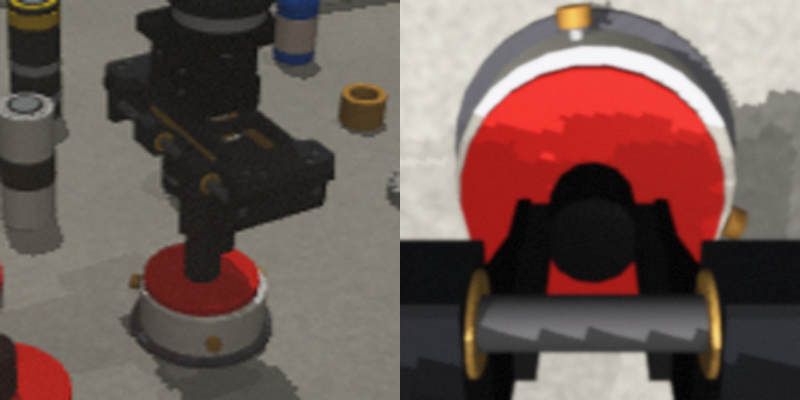

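The crop shows the knob between the fingers at wrist crop (592,240), with a width of 24 mm against the expected 28. I'll check whether it's creeping out of the grip.

Request:
{"name": "drive_tool", "arguments": {"moves": [{"x":0,"y":0,"z":0,"rx":0,"ry":0,"rz":0,"fingers":1},{"x":0,"y":0,"z":0,"rx":0,"ry":0,"rz":0,"fingers":1},{"x":0,"y":0,"z":0,"rx":0,"ry":0,"rz":0,"fingers":1}]}}

```text
time_s: 8.55
tool_pos: [0.5701, -0.0334, 0.0578]
tool_rot: [180.0, -0.0, 15.6]
force: [0.2, -0.3, 2.0]
grip_width: 0.0243
grasp_force: 35.0
```

Run:
```python
from h import *
from scipy import ndimage
t=vision.read_camera('top');s=vision.read_camera('side');w=vision.read_camera('wrist')
o=sensors.get_obs();p=o['tool_pos'];print(o['time_s'],p,o['grip_width'],o['grasp_force'],o['force'],o['wrist_torque'])
b=near(blobs(s['image'],'red'),(361,247));e=cv2.fitEllipse(cv2.convexHull(b));print('side',e, ray(s,e[0],.0435))
bs=blobs(w['image'],'red',200);bb=[cv2.boundingRect(x) for x in bs];print(bb)
a=np.vstack([x for x in bs if cv2.boundingRect(x)[1]<250 ]);print('top of red',a.reshape(-1,2)[a.reshape(-1,2)[:,1].argmin()])
print('expected top/left/right of flange',[np.round(proj(w,[.5695+.044*np.cos(k),-.034+.044*np.sin(k),.048]),1).tolist() for k in np.radians([15.6,105.6,-74.4])])
```

```text
8.7 [ 0.57009138 -0.03338283  0.0578308 ] 0.02465065627004359 35.000492334365845 [ 0.21626234 -0.2410589   1.0799225 ] [-0.15219623  0.06711451 -0.04645664]
side ((360.23651123046875, 247.15130615234375), (25.24045181274414, 39.760215759277344), 92.26873016357422) [ 0.56882612 -0.03284037  0.0435    ]
[(83, 406, 35, 22), (288, 317, 55, 20), (237, 200, 157, 118)]
top of red [304 200]
expected top/left/right of flange [[317.6, 198.4], [236.5, 277.9], [398.3, 278.0]]
```

Stable at 24.3 mm and centred. I'll raise the force, lift slightly and check.

Request:
{"name": "drive_tool", "arguments": {"moves": [{"x":0,"y":0,"z":0,"rx":0,"ry":0,"rz":0,"fingers":1},{"x":0,"y":0,"z":-1,"rx":0,"ry":0,"rz":0,"fingers":1},{"x":0,"y":0,"z":-2,"rx":0,"ry":0,"rz":0,"fingers":1},{"x":0,"y":0,"z":-4,"rx":0,"ry":0,"rz":0,"fingers":1},{"x":0,"y":0,"z":-6,"rx":0,"ry":0,"rz":0,"fingers":1},{"x":0,"y":0,"z":-6,"rx":0,"ry":0,"rz":0,"fingers":1}], "force": 50}}

```text
time_s: 9.45
tool_pos: [0.5699, -0.0333, 0.0637]
tool_rot: [180.0, 0.0, 15.6]
force: [-0.8, 0.1, -0.1]
grip_width: 0.0002
grasp_force: 0.0
```

```bash
cat > st.py <<'E'
from h import *
s=vision.read_camera('side');o=sensors.get_obs();print(o['time_s'],o['tool_pos'],o['grip_width'],o['grasp_force'],o['force'],o['wrist_torque'])
for b in blobs(s['image'],'red',100):e=cv2.fitEllipse(cv2.convexHull(b));print('side',np.round(e[0],1),np.round(e[1],1),round(e[2],1))
E
python3 st.py
```

```text
9.5 [ 0.5698877  -0.0332972   0.06361899] 0.0007174820259931672 0.0 [-0.43306879  0.32448173  0.16512356] [-0.03673558  0.00241118 -0.00802036]
side [286.8 288.6] [39.3 55.7] 85.0
side [467.1 266.9] [12.9 40.2] 163.2
side [360.2 247.1] [25.4 39.8] 92.5
side [265.7 248. ] [31.7 49.5] 85.2
```

The grip slips off the knob's top edge, so the real fingertips must sit higher than stated. I'll lower gently while watching the force.

Request:
{"name": "drive_tool", "arguments": {"moves": [{"x":0,"y":0,"z":-8,"rx":0,"ry":0,"rz":0,"fingers":-0.2},{"x":0,"y":0,"z":-10,"rx":0,"ry":0,"rz":0,"fingers":-0.2},{"x":0,"y":0,"z":-10,"rx":0,"ry":0,"rz":0,"fingers":-0.2},{"x":0,"y":0,"z":-10,"rx":0,"ry":0,"rz":0,"fingers":-0.2},{"x":0,"y":0,"z":-10,"rx":0,"ry":0,"rz":0,"fingers":-0.2},{"x":0,"y":0,"z":-10,"rx":0,"ry":0,"rz":0,"fingers":-0.2},{"x":0,"y":0,"z":0,"rx":0,"ry":0,"rz":0,"fingers":-0.2},{"x":0,"y":0,"z":5,"rx":0,"ry":0,"rz":0,"fingers":-0.2},{"x":0,"y":0,"z":8,"rx":0,"ry":0,"rz":0,"fingers":-0.2},{"x":0,"y":0,"z":9,"rx":0,"ry":0,"rz":0,"fingers":-0.2},{"x":0,"y":0,"z":10,"rx":0,"ry":0,"rz":0,"fingers":-0.2},{"x":0,"y":0,"z":10,"rx":0,"ry":0,"rz":0,"fingers":-0.2}], "force": 20}}

```text
time_s: 11.0
tool_pos: [0.5701, -0.0333, 0.0538]
tool_rot: [180.0, -0.0, 15.6]
force: [-0.5, -0.0, -0.3]
grip_width: 0.0521
grasp_force: 0.0
```

```bash
python3 st.py
python3 - <<'E'
from h import *
w=vision.read_camera('wrist');im=cv2.cvtColor(w['image'],cv2.COLOR_RGB2GRAY);p=sensors.get_obs()['tool_pos'];print(proj(w,p),proj(w,p-[0,0,.008]))
# rows of finger dark silhouette vs red per column
m=mask(w['image'],'red')
for x in range(240,400,10):
    r=np.flatnonzero(m[:,x]&(np.arange(480)>180));print(x,r.min() if len(r) else None,[int(k) for k in r[np.flatnonzero(np.diff(r)>3)]][:4],end=' | ')
E
```

```text
11.05 [ 0.57009514 -0.03327554  0.05384187] 0.05243804568941374 0.0 [ 0.31306485 -0.40114118  0.61087478] [-0.02398901 -0.0091325  -0.01744778]
side [286.9 288.6] [39.3 55.7] 85.2
side [467.  266.9] [13.4 39.7] 163.0
side [360.1 247.2] [25.2 39.9] 92.6
side [265.7 248. ] [31.7 49.5] 85.1
[316.66178734 284.37399816] [316.59758723 278.09439874]
240 250 [] | 250 233 [] | 260 223 [313] | 270 215 [] | 280 209 [] | 290 206 [279] | 300 203 [265] | 310 202 [260] | 320 202 [260] | 330 203 [264] | 340 206 [280] | 350 209 [] | 360 215 [] | 370 222 [] | 380 232 [] | 390 249 [] |
```

Request:
{"name": "drive_tool", "arguments": {"moves": [{"x":0,"y":0,"z":2,"rx":0,"ry":0,"rz":0,"fingers":-0.2},{"x":0,"y":0,"z":4,"rx":0,"ry":0,"rz":0,"fingers":-0.2},{"x":0,"y":0,"z":5,"rx":0,"ry":0,"rz":0,"fingers":-0.2},{"x":0,"y":0,"z":5,"rx":0,"ry":0,"rz":0,"fingers":-0.2}]}}

```text
time_s: 11.6
tool_pos: [0.5699, -0.0333, 0.0486]
tool_rot: [-180.0, 0.0, 15.6]
force: [-0.6, -0.2, -0.2]
grip_width: 0.0523
grasp_force: 0.0
```

Request:
{"name": "drive_tool", "arguments": {"moves": [{"x":0,"y":0,"z":1,"rx":0,"ry":0,"rz":0,"fingers":-0.2},{"x":0,"y":0,"z":2,"rx":0,"ry":0,"rz":0,"fingers":-0.2},{"x":0,"y":0,"z":3,"rx":0,"ry":0,"rz":0,"fingers":-0.2},{"x":0,"y":0,"z":3,"rx":0,"ry":0,"rz":0,"fingers":-0.2}]}}

```text
time_s: 12.1
tool_pos: [0.57, -0.0332, 0.0456]
tool_rot: [180.0, 0.0, 15.6]
force: [-0.2, 0.1, -0.1]
grip_width: 0.0519
grasp_force: 0.0
```

Request:
{"name": "drive_tool", "arguments": {"moves": [{"x":0,"y":0,"z":1,"rx":0,"ry":0,"rz":0,"fingers":-0.2},{"x":0,"y":0,"z":3,"rx":0,"ry":0,"rz":0,"fingers":-0.2},{"x":0,"y":0,"z":4,"rx":0,"ry":0,"rz":0,"fingers":-0.2},{"x":0,"y":0,"z":4,"rx":0,"ry":0,"rz":0,"fingers":-0.2}]}}

```text
time_s: 12.6
tool_pos: [0.5699, -0.0333, 0.0416]
tool_rot: [-180.0, 0.0, 15.6]
force: [-2.0, 0.5, -0.2]
grip_width: 0.0524
grasp_force: 0.0
```

Request:
{"name": "drive_tool", "arguments": {"moves": [{"x":0,"y":0,"z":0,"rx":0,"ry":0,"rz":0,"fingers":1},{"x":0,"y":0,"z":0,"rx":0,"ry":0,"rz":0,"fingers":1},{"x":0,"y":0,"z":0,"rx":0,"ry":0,"rz":0,"fingers":1},{"x":0,"y":0,"z":0,"rx":0,"ry":0,"rz":0,"fingers":1},{"x":0,"y":0,"z":0,"rx":0,"ry":0,"rz":0,"fingers":1}]}}

```text
time_s: 13.22
tool_pos: [0.57, -0.0333, 0.0418]
tool_rot: [180.0, -0.0, 15.6]
force: [-0.2, -0.3, -0.4]
grip_width: 0.0273
grasp_force: 20.0
```

Request:
{"name": "drive_tool", "arguments": {"moves": [{"x":0,"y":0,"z":-2,"rx":0,"ry":0,"rz":0,"fingers":1},{"x":0,"y":0,"z":-6,"rx":0,"ry":0,"rz":0,"fingers":1},{"x":0,"y":0,"z":-14,"rx":0,"ry":0,"rz":0,"fingers":1},{"x":0,"y":0,"z":-28,"rx":0,"ry":0,"rz":0,"fingers":1},{"x":0,"y":0,"z":-45,"rx":0,"ry":0,"rz":0,"fingers":1},{"x":0,"y":0,"z":-55,"rx":0,"ry":0,"rz":0,"fingers":1},{"x":0,"y":0,"z":-60,"rx":0,"ry":0,"rz":0,"fingers":1},{"x":0,"y":0,"z":-60,"rx":0,"ry":0,"rz":0,"fingers":1}], "force": 30}}

```text
time_s: 14.22
tool_pos: [0.5702, -0.0334, 0.1021]
tool_rot: [180.0, -0.0, 15.6]
force: [1.0, -0.2, -0.7]
grip_width: 0.0272
grasp_force: 30.0
```

```bash
python3 st.py
python3 - <<'E'
from h import *
print(togo([.510,-.333,.102]))
E
```

```text
14.275 [ 0.56980506 -0.03337217  0.10155126] 0.026776238913564718 29.999839067459106 [-0.26503808 -0.64511772 -0.4960363 ] [-0.06882118  0.01922554 -0.04707528]
side [286.9 288.5] [39.3 55.8] 85.7
side [467.  266.9] [13.  40.1] 163.3
side [265.6 247.9] [31.5 49.5] 85.3
side [361.7 223.6] [24.8 41.3] 92.7
[-138.3  272.4   -0.4]
```

The cap is held and lifted. Carrying it to the tray.

Request:
{"name": "drive_tool", "arguments": {"moves": [{"x":-8,"y":16,"z":0,"rx":0,"ry":0,"rz":0,"fingers":1},{"x":-25,"y":49,"z":0,"rx":0,"ry":0,"rz":0,"fingers":1},{"x":-45,"y":89,"z":0,"rx":0,"ry":0,"rz":0,"fingers":1},{"x":-65,"y":129,"z":0,"rx":0,"ry":0,"rz":0,"fingers":1},{"x":-85,"y":169,"z":0,"rx":0,"ry":0,"rz":0,"fingers":1},{"x":-105,"y":208,"z":0,"rx":0,"ry":0,"rz":0,"fingers":1},{"x":-122,"y":242,"z":0,"rx":0,"ry":0,"rz":0,"fingers":1},{"x":-133,"y":263,"z":0,"rx":0,"ry":0,"rz":0,"fingers":1},{"x":-138,"y":273,"z":0,"rx":0,"ry":0,"rz":0,"fingers":1},{"x":-138,"y":273,"z":20,"rx":0,"ry":0,"rz":0,"fingers":1},{"x":-138,"y":273,"z":45,"rx":0,"ry":0,"rz":0,"fingers":1},{"x":-138,"y":273,"z":62,"rx":0,"ry":0,"rz":0,"fingers":1},{"x":-138,"y":273,"z":74,"rx":0,"ry":0,"rz":0,"fingers":1},{"x":-138,"y":273,"z":80,"rx":0,"ry":0,"rz":0,"fingers":1},{"x":-138,"y":273,"z":83,"rx":0,"ry":0,"rz":0,"fingers":1},{"x":-138,"y":273,"z":83,"rx":0,"ry":0,"rz":0,"fingers":1}]}}

```text
time_s: 16.27
tool_pos: [0.511, -0.3336, 0.0191]
tool_rot: [180.0, -0.0, 15.6]
force: [0.4, 0.8, -1.1]
grip_width: 0.0272
grasp_force: 30.0
```

```bash
python3 st.py
python3 - <<'E'
from h import *
t=vision.read_camera('top');
for b in blobs(t['image'],'red',60):e=cv2.fitEllipse(cv2.convexHull(b));print(np.round(e[0]),np.round(e[1]),ray(t,e[0],.025))
E
```

```text
16.325 [ 0.51106181 -0.33364066  0.01931674] 0.027114544267563944 29.999793469905853 [ 0.19320286  0.5067324  -0.32057032] [-0.04100405 -0.03112242 -0.01165637]
side [371.8 369.6] [38.2 52. ] 119.9
side [286.9 288.5] [39.2 55.3] 85.9
side [467.  266.9] [13.2 39.9] 163.2
side [265.6 247.9] [31.6 49.3] 85.2
[278. 296.] [51. 52.] [0.37124984 0.0456491  0.025     ]
[346. 285.] [51. 51.] [ 0.39822364 -0.10087305  0.025     ]
[352. 114.] [12. 52.] [ 0.78318018 -0.10763044  0.025     ]
```

Request:
{"name": "drive_tool", "arguments": {"moves": [{"x":0,"y":0,"z":2,"rx":0,"ry":0,"rz":0,"fingers":1},{"x":0,"y":0,"z":4,"rx":0,"ry":0,"rz":0,"fingers":1},{"x":0,"y":0,"z":4.5,"rx":0,"ry":0,"rz":0,"fingers":1},{"x":0,"y":0,"z":4.5,"rx":0,"ry":0,"rz":0,"fingers":1}]}}

```text
time_s: 16.88
tool_pos: [0.5108, -0.3335, 0.0147]
tool_rot: [180.0, 0.0, 15.6]
force: [-2.3, 0.3, 3.8]
grip_width: 0.0272
grasp_force: 30.0
```

The cap rests on the tray floor with 3.8 N of contact. Releasing it and rising.

Request:
{"name": "drive_tool", "arguments": {"moves": [{"x":0,"y":0,"z":0,"rx":0,"ry":0,"rz":0,"fingers":-1},{"x":0,"y":0,"z":0,"rx":0,"ry":0,"rz":0,"fingers":-1},{"x":0,"y":0,"z":0,"rx":0,"ry":0,"rz":0,"fingers":-1},{"x":0,"y":0,"z":-3,"rx":0,"ry":0,"rz":0,"fingers":-1},{"x":0,"y":0,"z":-15,"rx":0,"ry":0,"rz":0,"fingers":-1},{"x":0,"y":0,"z":-45,"rx":0,"ry":0,"rz":0,"fingers":-1},{"x":0,"y":0,"z":-90,"rx":0,"ry":0,"rz":0,"fingers":-1},{"x":0,"y":0,"z":-140,"rx":0,"ry":0,"rz":0,"fingers":-1},{"x":0,"y":0,"z":-180,"rx":0,"ry":0,"rz":0,"fingers":-1},{"x":0,"y":0,"z":-190,"rx":0,"ry":0,"rz":0,"fingers":-1}]}}

```text
time_s: 18.12
tool_pos: [0.5125, -0.3341, 0.2087]
tool_rot: [179.7, -0.2, 15.6]
force: [0.2, 1.1, -0.3]
grip_width: 0.0869
grasp_force: 0.0
```

Request:
{"name": "drive_tool", "arguments": {"moves": [{"x":4,"y":-25,"z":0,"rx":0,"ry":0,"rz":0,"fingers":-1},{"x":12,"y":-70,"z":0,"rx":0,"ry":0,"rz":0,"fingers":-1},{"x":20,"y":-120,"z":0,"rx":0,"ry":0,"rz":0,"fingers":-1},{"x":29,"y":-170,"z":0,"rx":0,"ry":0,"rz":0,"fingers":-1},{"x":38,"y":-220,"z":0,"rx":0,"ry":0,"rz":0,"fingers":-1},{"x":46,"y":-270,"z":0,"rx":0,"ry":0,"rz":0,"fingers":-1},{"x":55,"y":-320,"z":0,"rx":0,"ry":0,"rz":0,"fingers":-1},{"x":64,"y":-370,"z":0,"rx":0,"ry":0,"rz":0,"fingers":-1},{"x":72,"y":-420,"z":0,"rx":0,"ry":0,"rz":0,"fingers":-1},{"x":81,"y":-470,"z":0,"rx":0,"ry":0,"rz":0,"fingers":-1},{"x":90,"y":-520,"z":0,"rx":0,"ry":0,"rz":0,"fingers":-1},{"x":98,"y":-570,"z":0,"rx":0,"ry":0,"rz":0,"fingers":-1},{"x":105,"y":-610,"z":0,"rx":0,"ry":0,"rz":0,"fingers":-1},{"x":109,"y":-630,"z":0,"rx":0,"ry":0,"rz":0,"fingers":-1},{"x":110,"y":-638,"z":0,"rx":0,"ry":0,"rz":0,"fingers":-1},{"x":110,"y":-638,"z":0,"rx":0,"ry":0,"rz":0,"fingers":-1},{"x":110,"y":-638,"z":0,"rx":0,"ry":0,"rz":0,"fingers":-1}]}}

```text
time_s: 20.25
tool_pos: [0.4452, 0.3093, 0.204]
tool_rot: [179.9, 0.0, 15.5]
force: [0.2, 0.0, -0.1]
grip_width: 0.0872
grasp_force: 0.0
```

```bash
python3 w.py w5
python3 - <<'E'
from h import *
t=vision.read_camera('top');s=vision.read_camera('side')
e=[cv2.fitEllipse(cv2.convexHull(near(blobs(c['image'],'red'),q))) for c,q in((t,(451,237)),(s,(375,365)))]
print(e,tri(t,e[0][0],s,e[1][0]))
def cupfit(c):
    g=cv2.cvtColor(c['image'],cv2.COLOR_RGB2GRAY);return g
i=[cv2.resize(t['image'][150:290,270:510],(480,280),interpolation=2),cv2.resize(s['image'][200:440,300:440],(300,514),interpolation=2)]
W=np.zeros((560,800,3),np.uint8);W[:280,:480]=i[0];W[:514,500:]=i[1];W[285:560,:367]=cv2.resize(cv2.imread('pics/w5.png')[:,:,::-1],(367,275))
cv2.imwrite('pics/c5.png',W[:,:,::-1])
E
```

```text
20.3 [0.4452 0.3093 0.2041] [179.94   0.    15.52] [  17.2   12.5  -61.6   96.9   11.3   77.4 -120.9]
red [524.  312.7] [53.1 98.5] [0.4012 0.0825 0.048 ]
yel [313.3 149.5] [67.3 69.8] [0.5039 0.3275 0.12  ]
[((451.57122802734375, 237.29483032226562), (38.365997314453125, 39.67999267578125), 140.10372924804688), ((373.90399169921875, 369.250732421875), (43.62908172607422, 52.676963806152344), 102.42332458496094)] [ 0.50959952 -0.33354533  0.01563538]
```

View pics/c5.png

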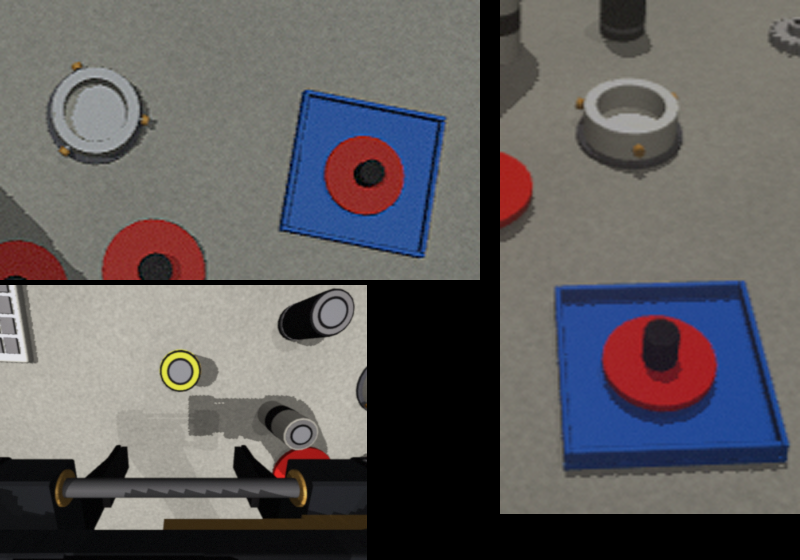

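The composite shows:
- **Cap:** flat and upright in the tray at side crop (660,363), triangulated flange z about 16 mm.
- **Cup:** open, at top crop (97,112).
- **Lens:** yellow rim at wrist (313,150), well apart from the grey-rimmed and silver ones.

I'll descend on the lens and measure the cup at the same time.

Request:
{"name": "drive_tool", "arguments": {"moves": [{"x":20,"y":0,"z":0,"rx":0,"ry":0,"rz":0,"fingers":-1},{"x":50,"y":-1,"z":0,"rx":0,"ry":0,"rz":0,"fingers":-1},{"x":61,"y":-1,"z":10,"rx":0,"ry":0,"rz":0,"fingers":-1},{"x":61,"y":-1,"z":25,"rx":0,"ry":0,"rz":0,"fingers":-1},{"x":61,"y":-1,"z":45,"rx":0,"ry":0,"rz":0,"fingers":-1},{"x":61,"y":-1,"z":70,"rx":0,"ry":0,"rz":0,"fingers":-1},{"x":61,"y":-1,"z":92,"rx":0,"ry":0,"rz":0,"fingers":-1},{"x":61,"y":-1,"z":108,"rx":0,"ry":0,"rz":0,"fingers":-1},{"x":61,"y":-1,"z":116,"rx":0,"ry":0,"rz":0,"fingers":-1},{"x":61,"y":-1,"z":120,"rx":0,"ry":0,"rz":0,"fingers":-1},{"x":61,"y":-1,"z":120,"rx":0,"ry":0,"rz":0,"fingers":-1}]}}

```text
time_s: 21.78
tool_pos: [0.5034, 0.3283, 0.0845]
tool_rot: [-180.0, -0.0, 15.6]
force: [0.3, -0.3, 0.1]
grip_width: 0.0867
grasp_force: 0.0
```

Run:
```python
from h import *
t=vision.read_camera('top');s=vision.read_camera('side');w=vision.read_camera('wrist')
C={}
for n,c,(x0,y0,x1,y1) in(('t',t,(285,175,355,240)),('s',s,(325,225,395,290))):
    g=cv2.cvtColor(c['image'],cv2.COLOR_RGB2GRAY)[y0:y1,x0:x1];g=cv2.resize(g,None,fx=6,fy=6,interpolation=cv2.INTER_CUBIC)
    th=np.percentile(g,88)*.5+np.median(g)*.5;m=(g>th).astype(np.uint8)
    cs,h=cv2.findContours(m,cv2.RETR_CCOMP,cv2.CHAIN_APPROX_NONE)
    for k in cs:
        if cv2.contourArea(k)>12000:
            e=cv2.fitEllipse(cv2.convexHull(k));q=np.array(e[0])/6+[x0,y0];print(n,q,np.array(e[1])/6,ray(c,q,.04),th)
p=sensors.get_obs();print(p['tool_pos'],proj(w,[.5036,.3268,.12]))
b=max(blobs(w['image'],'yel',100),key=cv2.contourArea);e=cv2.fitEllipse(cv2.convexHull(b));print(e[0],e[1],ray(w,e[0],.12),togo([.5036,.3268,.062]))
```

```text
t [317.69970703 204.94848378] [42.68878682 43.1545105 ] [ 0.56962648 -0.03434052  0.04      ] 147.5
s [362.94547272 247.5597407 ] [28.12727356 61.94780986] [ 0.57565469 -0.03087416  0.04      ] 125.5
s [361.20313772 249.06454468] [18.9250946  32.94574992] [ 0.57043515 -0.03545172  0.04      ] 125.5
[0.50355961 0.32841435 0.08486158] [320.62891234 319.64765321]
(320.20819091796875, 318.3132629394531) (90.43475341796875, 102.811279296875) [0.50417297 0.32715095 0.12      ] [-0.4  1.6 22.9]
```

Request:
{"name": "drive_tool", "arguments": {"moves": [{"x":0,"y":1.4,"z":4,"rx":0,"ry":0,"rz":0,"fingers":-1},{"x":0,"y":1.4,"z":10,"rx":0,"ry":0,"rz":0,"fingers":-1},{"x":0,"y":1.4,"z":16,"rx":0,"ry":0,"rz":0,"fingers":-1},{"x":0,"y":1.4,"z":20,"rx":0,"ry":0,"rz":0,"fingers":-1},{"x":0,"y":1.4,"z":20,"rx":0,"ry":0,"rz":0,"fingers":-1}], "force": 15}}

```text
time_s: 22.55
tool_pos: [0.5032, 0.3266, 0.0637]
tool_rot: [180.0, 0.1, 15.6]
force: [0.7, 0.3, 0.3]
grip_width: 0.0873
grasp_force: 0.0
```

Request:
{"name": "drive_tool", "arguments": {"moves": [{"x":0,"y":0,"z":0,"rx":0,"ry":0,"rz":0,"fingers":0},{"x":0,"y":0,"z":0,"rx":0,"ry":0,"rz":0,"fingers":0},{"x":0,"y":0,"z":0,"rx":0,"ry":0,"rz":0,"fingers":0},{"x":0,"y":0,"z":0,"rx":0,"ry":0,"rz":0,"fingers":0},{"x":0,"y":0,"z":0,"rx":0,"ry":0,"rz":0,"fingers":0.3},{"x":0,"y":0,"z":0,"rx":0,"ry":0,"rz":0,"fingers":1},{"x":0,"y":0,"z":0,"rx":0,"ry":0,"rz":0,"fingers":1}]}}

```text
time_s: 23.42
tool_pos: [0.5036, 0.3266, 0.0642]
tool_rot: [180.0, -0.0, 15.6]
force: [0.3, -0.6, 0.6]
grip_width: 0.0494
grasp_force: 15.0
```

Request:
{"name": "drive_tool", "arguments": {"moves": [{"x":0,"y":0,"z":0,"rx":0,"ry":0,"rz":0,"fingers":1},{"x":0,"y":0,"z":0,"rx":0,"ry":0,"rz":0,"fingers":1},{"x":0,"y":0,"z":-2,"rx":0,"ry":0,"rz":0,"fingers":1},{"x":0,"y":0,"z":-5,"rx":0,"ry":0,"rz":0,"fingers":1},{"x":0,"y":0,"z":-8,"rx":0,"ry":0,"rz":0,"fingers":1},{"x":0,"y":0,"z":-10,"rx":0,"ry":0,"rz":0,"fingers":1},{"x":0,"y":0,"z":-10,"rx":0,"ry":0,"rz":0,"fingers":1}], "force": 35}}

```text
time_s: 24.3
tool_pos: [0.5036, 0.3268, 0.0744]
tool_rot: [180.0, -0.0, 15.6]
force: [-0.0, 0.1, -2.1]
grip_width: 0.0497
grasp_force: 35.0
```

```bash
cat > y.py <<'E'
from h import *
s=vision.read_camera('side');w=vision.read_camera('wrist');o=sensors.get_obs();print(o['time_s'],o['tool_pos'],o['grip_width'],o['grasp_force'],o['force'],o['wrist_torque'])
for c in(s,w):
  for b in blobs(c['image'],'yel',15):print(cv2.boundingRect(b))
print(togo([.570,-.0347,o['tool_pos'][2]]))
E
python3 y.py
```

```text
24.4 [0.50353852 0.32666998 0.07415318] 0.04905729925100704 34.96601872611791 [-0.27406156  0.48783429 -2.75930164] [ 0.01893497 -0.01155052  0.01747419]
(292, 150, 11, 7)
(266, 371, 100, 26)
(445, 354, 6, 17)
(258, 295, 115, 42)
(252, 266, 129, 68)
[-3.340e+01  3.659e+02  1.000e-01]
```

Held (-2.8 N of weight). Lifting and carrying it over the cup.

Request:
{"name": "drive_tool", "arguments": {"moves": [{"x":0,"y":0,"z":-10,"rx":0,"ry":0,"rz":0,"fingers":1},{"x":0,"y":0,"z":-30,"rx":0,"ry":0,"rz":0,"fingers":1},{"x":0,"y":0,"z":-58,"rx":0,"ry":0,"rz":0,"fingers":1},{"x":0,"y":0,"z":-88,"rx":0,"ry":0,"rz":0,"fingers":1},{"x":0,"y":0,"z":-112,"rx":0,"ry":0,"rz":0,"fingers":1},{"x":0,"y":0,"z":-126,"rx":0,"ry":0,"rz":0,"fingers":1},{"x":0,"y":0,"z":-130,"rx":0,"ry":0,"rz":0,"fingers":1},{"x":-1,"y":10,"z":-130,"rx":0,"ry":0,"rz":0,"fingers":1},{"x":-3,"y":32,"z":-130,"rx":0,"ry":0,"rz":0,"fingers":1},{"x":-6,"y":66,"z":-130,"rx":0,"ry":0,"rz":0,"fingers":1},{"x":-10,"y":106,"z":-130,"rx":0,"ry":0,"rz":0,"fingers":1},{"x":-14,"y":148,"z":-130,"rx":0,"ry":0,"rz":0,"fingers":1},{"x":-17,"y":190,"z":-130,"rx":0,"ry":0,"rz":0,"fingers":1},{"x":-21,"y":232,"z":-130,"rx":0,"ry":0,"rz":0,"fingers":1},{"x":-25,"y":274,"z":-130,"rx":0,"ry":0,"rz":0,"fingers":1},{"x":-29,"y":314,"z":-130,"rx":0,"ry":0,"rz":0,"fingers":1},{"x":-31,"y":344,"z":-130,"rx":0,"ry":0,"rz":0,"fingers":1},{"x":-33,"y":360,"z":-130,"rx":0,"ry":0,"rz":0,"fingers":1},{"x":-33.4,"y":366,"z":-130,"rx":0,"ry":0,"rz":0,"fingers":1},{"x":-33.4,"y":366,"z":-130,"rx":0,"ry":0,"rz":0,"fingers":1}]}}

```text
time_s: 26.9
tool_pos: [0.5697, -0.0338, 0.204]
tool_rot: [-180.0, 0.0, 15.7]
force: [-0.0, 0.2, -2.2]
grip_width: 0.0492
grasp_force: 35.0
```

```bash
python3 y.py
```

```text
27.0 [ 0.56980646 -0.03289086  0.20429504] 0.0494725621902547 34.96586090885103 [ 0.34062104 -0.17303956 -2.79587313] [ 0.05191739  0.07736672 -0.05228717]
(353, 159, 16, 11)
(355, 150, 15, 10)
(266, 371, 99, 26)
(445, 354, 6, 18)
(258, 295, 115, 43)
(252, 266, 129, 69)
[-0.3  1.8 -0. ]
```

Request:
{"name": "drive_tool", "arguments": {"moves": [{"x":0,"y":1.2,"z":10,"rx":0,"ry":0,"rz":0,"fingers":1},{"x":0,"y":1.2,"z":30,"rx":0,"ry":0,"rz":0,"fingers":1},{"x":0,"y":1.2,"z":50,"rx":0,"ry":0,"rz":0,"fingers":1},{"x":0,"y":1.2,"z":68,"rx":0,"ry":0,"rz":0,"fingers":1},{"x":0,"y":1.2,"z":80,"rx":0,"ry":0,"rz":0,"fingers":1},{"x":0,"y":1.2,"z":88,"rx":0,"ry":0,"rz":0,"fingers":1},{"x":0,"y":1.2,"z":88,"rx":0,"ry":0,"rz":0,"fingers":1}]}}

```text
time_s: 27.88
tool_pos: [0.5701, -0.0358, 0.1158]
tool_rot: [-180.0, 0.0, 15.6]
force: [-0.4, -1.0, -2.7]
grip_width: 0.0491
grasp_force: 35.0
```

Request:
{"name": "drive_tool", "arguments": {"moves": [{"x":0,"y":0,"z":5,"rx":0,"ry":0,"rz":0,"fingers":1},{"x":0,"y":0,"z":10,"rx":0,"ry":0,"rz":0,"fingers":1},{"x":0,"y":0,"z":15,"rx":0,"ry":0,"rz":0,"fingers":1},{"x":0,"y":0,"z":20,"rx":0,"ry":0,"rz":0,"fingers":1},{"x":0,"y":0,"z":20,"rx":0,"ry":0,"rz":0,"fingers":1}]}}

```text
time_s: 28.5
tool_pos: [0.5699, -0.0359, 0.0957]
tool_rot: [-180.0, 0.1, 15.6]
force: [0.1, -0.6, -2.0]
grip_width: 0.0495
grasp_force: 35.0
```

Run:
```python
from h import *
o=sensors.get_obs();print(o['time_s'],o['tool_pos'],o['force'],o['wrist_torque'],o['grip_width'])
i=[cv2.resize(vision.read_camera('side')['image'][150:290,290:430],(400,400),interpolation=2),cv2.resize(vision.read_camera('wrist')['image'][100:400,170:470],(400,400))]
cv2.imwrite('pics/c6.png',np.hstack(i)[:,:,::-1])
```

```text
28.5 [ 0.56994293 -0.03589572  0.09568783] [ 0.06256972 -0.64296086 -1.97169502] [-0.00670072 -0.00034118 -0.02730513] 0.04945141821220566
```

No side force with the bottom below the rim, so it's in the well. Lowering to the floor.

Request:
{"name": "drive_tool", "arguments": {"moves": [{"x":0,"y":-1,"z":5,"rx":0,"ry":0,"rz":0,"fingers":1},{"x":0,"y":-1,"z":10,"rx":0,"ry":0,"rz":0,"fingers":1},{"x":0,"y":-1,"z":14,"rx":0,"ry":0,"rz":0,"fingers":1},{"x":0,"y":-1,"z":17,"rx":0,"ry":0,"rz":0,"fingers":1},{"x":0,"y":-1,"z":19,"rx":0,"ry":0,"rz":0,"fingers":1},{"x":0,"y":-1,"z":20,"rx":0,"ry":0,"rz":0,"fingers":1},{"x":0,"y":-1,"z":20,"rx":0,"ry":0,"rz":0,"fingers":1}]}}

```text
time_s: 29.48
tool_pos: [0.5701, -0.0349, 0.0762]
tool_rot: [180.0, 0.0, 15.6]
force: [0.0, 0.1, -2.9]
grip_width: 0.0493
grasp_force: 35.0
```

Request:
{"name": "drive_tool", "arguments": {"moves": [{"x":0,"y":0,"z":0.8,"rx":0,"ry":0,"rz":0,"fingers":1},{"x":0,"y":0,"z":1.5,"rx":0,"ry":0,"rz":0,"fingers":1},{"x":0,"y":0,"z":1.5,"rx":0,"ry":0,"rz":0,"fingers":1}]}}

```text
time_s: 29.85
tool_pos: [0.57, -0.0349, 0.0747]
tool_rot: [180.0, 0.0, 15.6]
force: [-0.4, 0.1, -2.3]
grip_width: 0.0493
grasp_force: 35.0
```

Request:
{"name": "drive_tool", "arguments": {"moves": [{"x":0,"y":0,"z":0.5,"rx":0,"ry":0,"rz":0,"fingers":1},{"x":0,"y":0,"z":1,"rx":0,"ry":0,"rz":0,"fingers":1},{"x":0,"y":0,"z":1,"rx":0,"ry":0,"rz":0,"fingers":1}]}}

```text
time_s: 30.22
tool_pos: [0.5703, -0.0349, 0.0742]
tool_rot: [180.0, -0.0, 15.6]
force: [-0.4, 0.3, 2.7]
grip_width: 0.0491
grasp_force: 35.0
```

The lens has touched the floor (force swung from -2.5 to +2.7 N). Releasing and rising straight up.

Request:
{"name": "drive_tool", "arguments": {"moves": [{"x":0,"y":0,"z":0,"rx":0,"ry":0,"rz":0,"fingers":-1},{"x":0,"y":0,"z":0,"rx":0,"ry":0,"rz":0,"fingers":-1},{"x":0,"y":0,"z":0,"rx":0,"ry":0,"rz":0,"fingers":-1},{"x":0,"y":0,"z":0,"rx":0,"ry":0,"rz":0,"fingers":-1},{"x":0,"y":0,"z":0,"rx":0,"ry":0,"rz":0,"fingers":-1},{"x":0,"y":0,"z":0,"rx":0,"ry":0,"rz":0,"fingers":-1},{"x":0,"y":0,"z":-5,"rx":0,"ry":0,"rz":0,"fingers":-1},{"x":0,"y":0,"z":-15,"rx":0,"ry":0,"rz":0,"fingers":-1},{"x":0,"y":0,"z":-35,"rx":0,"ry":0,"rz":0,"fingers":-1},{"x":0,"y":0,"z":-60,"rx":0,"ry":0,"rz":0,"fingers":-1},{"x":0,"y":0,"z":-90,"rx":0,"ry":0,"rz":0,"fingers":-1},{"x":0,"y":0,"z":-120,"rx":0,"ry":0,"rz":0,"fingers":-1},{"x":0,"y":0,"z":-140,"rx":0,"ry":0,"rz":0,"fingers":-1},{"x":0,"y":0,"z":-145,"rx":0,"ry":0,"rz":0,"fingers":-1},{"x":0,"y":0,"z":-145,"rx":0,"ry":0,"rz":0,"fingers":-1}]}}

```text
time_s: 32.1
tool_pos: [0.5698, -0.035, 0.2185]
tool_rot: [180.0, 0.0, 15.6]
force: [0.2, 0.1, 0.7]
grip_width: 0.0871
grasp_force: 0.0
```

Run:
```python
from h import *
s=vision.read_camera('side');w=vision.read_camera('wrist')
o=sensors.get_obs();print(o['time_s'],o['tool_pos'],o['force'])
b=max(blobs(w['image'],'yel',100),key=cv2.contourArea);e=cv2.fitEllipse(cv2.convexHull(b));print(e[:2],ray(w,e[0],.13),proj(s,[.57,-.035,.13]))
print([cv2.boundingRect(b) for b in blobs(s['image'],'yel',15)])
i=[cv2.resize(s['image'][170:430,300:440],(290,540),interpolation=2),cv2.resize(w['image'],(500,375))]
W=np.zeros((540,800,3),np.uint8);W[:,:290]=i[0];W[:375,300:]=i[1]
cv2.imwrite('pics/c7.png',W[:,:,::-1])
```

```text
32.2 [ 0.56935009 -0.03505472  0.21758023] [0.03001386 0.30779379 0.33840877]
((315.6351318359375, 227.89404296875), (64.76976013183594, 67.97562408447266)) [ 0.57387112 -0.03337602  0.13      ] [363.08698526 213.501969  ]
[(351, 218, 24, 11), (352, 208, 23, 11)]
```

View pics/c7.png

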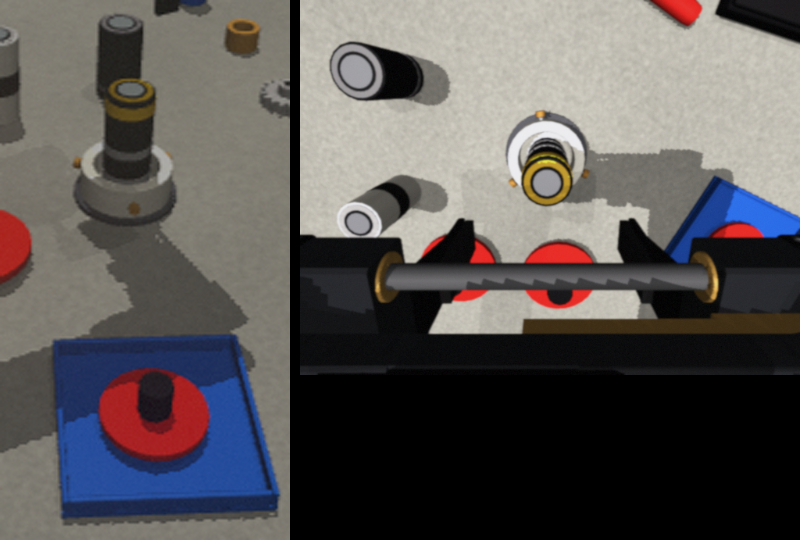

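The lens stands upright in the cup at side crop (130,130), glass up. The cap lies flat in the tray at (155,412), and the gripper is clear of everything.

```bash
python3 -c "
from cell import workorder;print(workorder.sign_off())"
```

```text
the job is handed in; nothing more can be done
None
```

The small red cap lies flat and right way up in the blue tray, and the zoom lens stands glass-up on the floor of the cup, lowered until it touched and then released; the job was handed in at about 32 s, after two failed grips on the cap's knob that left the cap in place.

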